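Screw the cap onto a sample jar without cross-threading

TASK

Close the open sample jar in the bench clamp with the blue screw cap lying beside it: set the cap level on the neck, turn it backward (anticlockwise seen from above) under light pressure until you feel it drop into the thread start, then screw it forward (clockwise) fully home and let go. Be gentle: do not press hard, never force the cap so that the jar is dragged round in its clamp, and leave the other things on the bench where they are.

Things in the scene. Friction and masses are not known exactly. Their poses are not given: they have to be found in the camera images.
- cap_center (a point): Centre of the loose blue screw cap, on its axis half-way up: round, 52 mm in diameter (fine ribs add 0.7 mm), 26 mm high, 25 g, closed top, open side down, lying on the bench at the start. z: its axis, up. Inside its lower edge are four small lugs, 90 degrees apart, on the cap's x and y axes (4.4 mm wide, 3 mm high, tips 19.7 mm from the axis); inner depth 22 mm.
- jar_rim (a point): Centre of the open white jar's rim, 82 mm above the bench; z up. The neck is 37 mm in diameter with a bevelled rim and carries a four-start thread (44 mm outside, starts 90 degrees apart, right-handed). At which angle the starts lie is not known, differs every time and must be found by feel. The jar's body below is 54 mm in diameter; its shoulder lies 26 mm below the rim.
- rest_level (a point): Where the cap's centre stands (2 mm above the rim) while its lugs rest on the level thread tops. If they land on the four narrow upright stops that end each thread, it is 4 mm higher. From here, turning forward runs against a stop; turning backward by less than 90 degrees always comes to a thread start, a gap that lets the lugs in over about 13 degrees of turning.
- start_level (a point): Where the cap's centre stands (4 mm below the rim) when its lugs have dropped into the thread starts: a drop of 6 mm from the rest level. Turning further back then runs against the back of a stop. Forward (clockwise from above) the cap screws 55 to 75 degrees to a hard stop and must follow 5 mm downward, most of it in the last 45 degrees.
- home (a point): Where the cap's centre stands (9 mm below the rim) when it is screwed fully home, against the stop.
- holder: The heavy fixed grey bench clamp, a 94 mm square block 24 mm high with a black collar, which holds the jar; origin at the centre of its underside on the bench, z up, the jar's axis over it.
- jar (a joint): How far the jar has been dragged round in its clamp (rad, anticlockwise from above positive), 0 at the start. The clamp holds it by friction and lets it slip at about 0.35 N m; it does not spring back.
- closed_jar: A closed sample jar standing on the bench, 54 mm in diameter, 74 mm high, origin under its centre. Leave alone.
- dish: A covered glass dish, 92 mm in diameter, 15 mm high, origin under its centre. Leave alone.
- slide_box: A grey slide box, 75 by 85 by 28 mm, origin under its centre. Leave alone.
- oil: A small amber dropper bottle, 28 mm in diameter, 60 mm high, origin under its centre. Leave alone.
There are look-alikes about, which are no part of the job. Leave any orange or turquoise look-alike of the part that bears cap_center alone.

How it is judged:
On the way, in this order (a step that is already met when the one before it is completed fails the run):
1. the cap has dropped level into the thread starts (z of cap_center in the frame of jar_rim below -0.0025 m and horizontal distance between cap_center and jar_rim below 0.004 m and angle between cap_center's own z axis and vertical below 0.08 rad), for 0.1 s.
2. the cap is screwed home (z of cap_center in the frame of jar_rim below -0.0077 m), for 0.2 s.
At the end, for the whole second after the job is handed in: The cap sits level (within 0.06 rad) on the jar's neck, centred within 3 mm and within 1.5 mm of its fully home height, at rest and released (z of cap_center in the frame of jar_rim below -0.0075 m and horizontal distance between cap_center and jar_rim below 0.003 m and angle between cap_center's own z axis and vertical below 0.06 rad and linear speed of cap below 0.01 m/s); the robot touches nothing.
It fails at once if the jar is dragged round in its clamp by more than 0.15 rad (cap forced or overtightened) (value of joint jar above 0.15 rad or value of joint jar below -0.15 rad).
It fails at once if the cap is pressed on the jar with more than 40 N (contact force between cap and holder above 40 N).
It fails at once if a bystander is moved by more than 20 mm (distance of any of closed_jar, dish, slide_box, oil from where it was at the start of the episode above 0.02 m).
It also fails if it takes over 72 s, if anything falls off the work surface, if the arm or the gripper's body presses on something with over 40 N, if the wrist force passes 120 N, or if a joint passes its speed limit or range.

ROBOT

A 7-joint arm with a two-finger parallel gripper is mounted at the origin on the work surface. World frame = base frame: x ahead of the robot, y to its left, z up, the work surface at z = 0. Lengths are in m, angles in rad, forces in N, time in s.
With the tool pointing down it reaches from about 0.4 to 0.875 m from the base axis. Payload 4.4 kg.
Tool frame: the origin (TCP) lies on the centre line of the jaws, within the pads' length; the fingertips stand 17 mm ahead of it and the grasp point (between the pads) lies 2 mm behind it; z points along the fingers, y is the line along which they close (so a half turn about z gives the same grasp; the last joint's range is limited). The gripper opens to 85 mm and grips with 20 to 120 N. Pads are 22 mm wide; open, the fingers measure 114 mm over their backs; the gripper's body (76 mm by 85 mm) begins 54 mm behind the grasp point. The pads swing forward as they close: fully open they stand 13 mm farther back than shut.
Start: joints at [1.134, 0.628, 0.038, 1.517, -0.027, 0.996, -0.02], TCP at [0.236, -0.606, 0.248] pointing down, gripper open.
Joint ranges: [-3.06, 3.06], [-0.37, 2.12], [-1.25, 1.32], [0.18, 2.47], [-1.1, 4.24], [0.23, 1.98], [-2.94, 2.94]. Speed limits (rad/s): [2.57, 2.57, 3.14, 3.14, 3.14, 3.14, 3.14].

INTERFACE

Orientations are given as a unit quaternion [w, x, y, z].
In Python, from bench import bot, cams gives the robot as it stands.
- The arm moves only by the tool servo_tool, never from a script. Its argument "steps" is a list of rows, each a list of 3 entries, a list of its own where there are three numbers: the finger opening in mm, from 0 to 85.4, then the shift along the world's x, y, z in mm, then the turn about the world's z in rad. A call has 1 to 20 rows; each row is the pose to reach, as a shift and turn from the pose commanded when the call began; what a row does not reach only later rows make up. A row lasts 1/8 s, in which the tool goes at most 62.5 mm and 10.7 degrees, less where a joint would pass 70% of its speed; a pose out of reach is approached as far as the arm can. A call with a gripper value outside its range is refused whole. The fingers move at their own pace and stop on an object; the grip force is fixed at half the most. Time passes only in rows, so rows that repeat a pose let the fingers close. It gives the time, the measured TCP pose, the force, the opening and the grip force at its end, in the units of the state.
- bot.state(): the state, without advancing time (a new reading comes with each control period).
- cams.grab_frame(name): name is "scene" or "side" or "wrist"; returns a dict with "frame" (384x512x3 uint8, red, green, blue), "fovy" (degrees; the focal length in pixels is half the picture's height over the tangent of half this angle, whatever the lens; pixels are square), "cx", "cy" (the principal point, pixels), "R" (3x3) and "t" (3): a world point X has camera coordinates R X + t. Camera axes: x right, y down, z forward; pixel columns grow to the right and rows downward; lengths in m; the calibration is good to about 2 mm. A picture is of the moment at which its call begins. There is no depth.
- bot.close_job(): hands the job in; it is judged then, once.
Trained networks look in a picture, given as the dict that the camera call returned (one of the last four; its "shot" number tells which), for a name from the list of things; names that differ only in an ending like _2 or _b are one class to them, and where a whole thing is asked for, a point or a joint stands for the part that bears it (a point fixed in the world has none). Each returns a list of dicts, best first, with "confidence" (0 to 1); they miss things now and then, are a little off and sometimes report something else, mostly with a low value. They report only what shows in the picture. A call takes as long as a camera call. They do not tell look-alikes from the thing itself.
- cams.look_for(query, picture): "box" ([left, top, right, bottom] in pixels, round what is visible of it).
- cams.trace(query, picture): "pixels" (384x512 bool, what is visible of it) and "box" ([left, top, right, bottom] in pixels, round what is visible of it).
- cams.place_of(query, picture): "centre" ([column, row] in pixels: a listed point, or the origin of a listed thing).
The state is a dict: "time_s": time; "q": joint angles; "dq": joint speeds; "joint_torque": joint torques, N m; "eef_pos": TCP position; "tool_rot": TCP orientation; "ft_force": force on the tool from outside, world axes, zero at the start; "moment": the same for the moment, N m; "grip_width": opening from 0.0 (shut) to 1.0 (fully open); "grasp_force": force on a finger pad.
Only numpy, scipy, OpenCV 4.12 (cv2) and the standard library are available. Lean on these libraries where they do the work, as an engineer would, in place of code of your own. Each camera call takes 0.05 s, during which the arm holds its last target. There are 200 camera calls.

## Working session

There is one attempt and no reset: what is moved stays moved. The work goes in short steps, Python scripts to look and compute and a tool call to move; the robot and the scene stay as the last step left them, time stands still between calls to the robot, and variables do not carry over. Pictures are saved under pics/ and viewed, at most 10 in all, crops included, and the job is handed in when it is done.

Besides the shell and the picture viewer there is one more tool, called after ">>>" as name(argument=value, ...) on one line, values as JSON. servo_tool: Moves the arm, as the interface text tells. Its arguments: {"type":"object","properties":{"steps":{"type":"array"}},"required":["steps"]}

```bash
mkdir -p pics && cat > h.py <<'E'
import numpy as np, cv2
from bench import bot, cams
def K(p):
    f=p["frame"].shape[0]/2/np.tan(np.radians(p["fovy"])/2); return f,p["cx"],p["cy"]
def ray(p,uv):
    f,cx,cy=K(p); R=np.array(p["R"]);t=np.array(p["t"])
    d=R.T@np.array([(uv[0]-cx)/f,(uv[1]-cy)/f,1]); return -R.T@t,d/np.linalg.norm(d)
def proj(p,X):
    f,cx,cy=K(p); c=np.array(p["R"])@X+np.array(p["t"]); return [cx+f*c[0]/c[2],cy+f*c[1]/c[2]]
def onz(p,uv,z):
    o,d=ray(p,uv); return o+d*(z-o[2])/d[2]
def tri(obs):
    A=np.zeros((3,3));b=np.zeros(3)
    for p,uv in obs:
        o,d=ray(p,uv);M=np.eye(3)-np.outer(d,d);A+=M;b+=M@o
    X=np.linalg.solve(A,b); return X,[np.round(np.array(proj(p,X))-uv,1) for p,uv in obs]
E
cat > a.py <<'E'
from h import *
P={}
for n in ["scene","side","wrist"]:
    p=cams.grab_frame(n);P[n]=p
    print(n,"cam at",np.round(ray(p,(256,192))[0],3))
    for q in ["cap_center","jar_rim","closed_jar","dish","slide_box","oil","holder"]:
        print(q,[(np.round(r["centre"]).tolist(),round(r["confidence"],2)) for r in cams.place_of(q,p)][:5])
    print("boxes cap",[(np.round(r["box"]).tolist(),round(r["confidence"],2)) for r in cams.look_for("cap_center",p)])
a=np.hstack([P["scene"]["frame"],P["side"]["frame"]])
cv2.imwrite("pics/1.png",cv2.resize(a[:,:,::-1],(800,300),interpolation=cv2.INTER_AREA))
cv2.imwrite("pics/w.png",P["wrist"]["frame"][:,:,::-1])
cv2.imwrite("pics/s.png",P["scene"]["frame"][:,:,::-1])
s=bot.state();print({k:np.round(v,3).tolist() for k,v in s.items()})
E
python3 a.py
```

```text
scene cam at [ 0.918 -0.222  0.679]
cap_center [([281.0, 127.0], 0.95), ([287.0, 194.0], 0.93), ([304.0, 153.0], 0.89), ([327.0, 184.0], 0.78), ([324.0, 267.0], 0.36)]
jar_rim [([184.0, 228.0], 0.57)]
closed_jar [([322.0, 266.0], 0.71)]
dish [([206.0, 164.0], 0.75), ([185.0, 228.0], 0.37)]
slide_box [([385.0, 217.0], 0.7)]
oil [([224.0, 302.0], 0.74)]
holder [([191.0, 246.0], 0.69)]
boxes cap [([270.0, 178.0, 300.0, 204.0], 0.92), ([294.0, 140.0, 316.0, 165.0], 0.73), ([315.0, 172.0, 341.0, 197.0], 0.66), ([271.0, 113.0, 300.0, 137.0], 0.63)]
side cam at [0.488 0.472 0.686]
cap_center [([324.0, 304.0], 0.93), ([247.0, 244.0], 0.62), ([272.0, 289.0], 0.57), ([225.0, 277.0], 0.57)]
jar_rim [([262.0, 142.0], 0.61)]
closed_jar [([170.0, 225.0], 0.59)]
dish [([330.0, 215.0], 0.77)]
slide_box [([151.0, 296.0], 0.88)]
oil [([210.0, 159.0], 0.58)]
holder [([262.0, 165.0], 0.96)]
boxes cap [([310.0, 292.0, 343.0, 325.0], 0.82), ([211.0, 264.0, 239.0, 294.0], 0.76), ([255.0, 271.0, 287.0, 307.0], 0.65)]
wrist cam at [ 0.298 -0.582  0.374]
cap_center []
jar_rim []
closed_jar []
dish []
slide_box []
oil []
holder []
boxes cap []
{'time_s': 1.35, 'q': [1.134, 0.628, 0.038, 1.517, -0.027, 0.996, -0.02], 'dq': [-0.0, 0.001, -0.0, -0.002, 0.001, 0.001, -0.001], 'joint_torque': [0.001, -56.326, 1.226, -19.378, 0.011, 0.002, -0.0], 'eef_pos': [0.236, -0.606, 0.248], 'tool_rot': [-0.0, 0.983, 0.184, 0.0], 'ft_force': [-0.188, -0.654, -0.393], 'moment': [-0.037, 0.001, -0.036], 'grasp_force': 0.0, 'grip_width': 1.0}
```

View pics/1.png

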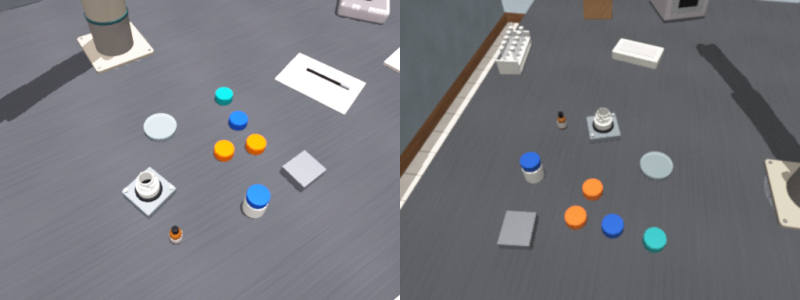

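```bash
python3 - <<'E'
import cv2
i=cv2.imread("pics/s.png")[95:335,150:430]
cv2.imwrite("pics/s2.png",cv2.resize(i,(700,600),interpolation=cv2.INTER_CUBIC))
E
```

```text
(no output)
```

View pics/s2.png

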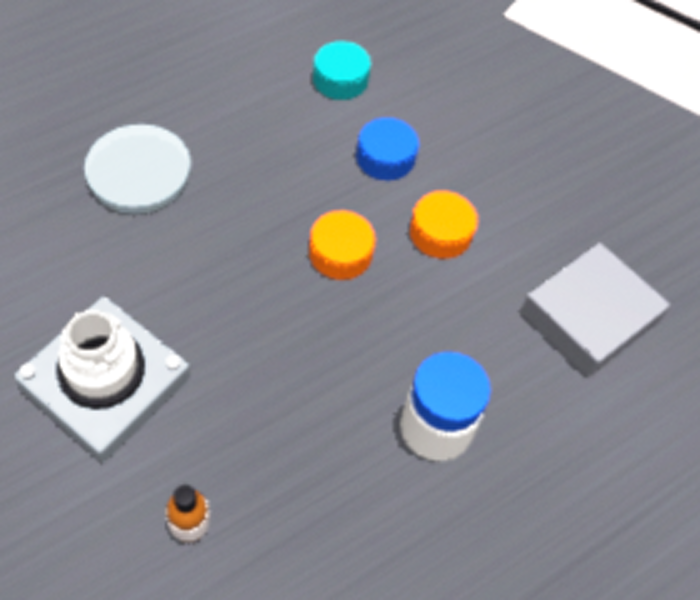

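Loose blue cap: scene (304,153), side (272,289). The others are turquoise (287,123), orange (287,194) and (327,184), and the closed jar's own blue lid (330,250). Only (304,153) is a loose blue cap on the bench. The open jar's rim is at scene (187,228), side (262,142).

```bash
cat > b.py <<'E'
from h import *
sc=cams.grab_frame("scene");sd=cams.grab_frame("side")
X,e=tri([(sc,(304,153)),(sd,(272,289))]);print("cap",X.round(4),e)
def best(q,p):
    r=cams.place_of(q,p); return r[0]["centre"] if r else None
for q in ["jar_rim","holder","closed_jar","dish","slide_box","oil"]:
    a,b=best(q,sc),best(q,sd)
    if a is None or b is None: print(q,a,b);continue
    X,e=tri([(sc,a),(sd,b)]);print(q,X.round(4),e)
# nearby look-alikes on z=.013
for uv in [(287,124),(287,194),(327,184)]: print("other",onz(sc,uv,.013).round(3))
E
python3 b.py
```

```text
cap [0.5046 0.1666 0.0148] [array([0.4, 0.2]), array([ 0.5, -0.3])]
jar_rim [ 0.5858 -0.1636  0.0572] [array([-8.1, -5.7]), array([-6.5,  3.7])]
holder [ 0.5791 -0.1479  0.0041] [array([2.3, 1.4]), array([ 1.8, -1.1])]
closed_jar [ 0.7375  0.0438 -0.0025] [array([2.1, 0.9]), array([ 1.9, -0.7])]
dish [ 4.082e-01 -3.270e-02 -2.000e-04] [array([-0.5, -0.4]), array([-0.6,  0.4])]
slide_box [0.7268 0.2089 0.0095] [array([1.1, 0.4]), array([ 1.2, -0.4])]
oil [ 0.7018 -0.1463  0.0069] [array([0.9, 0.5]), array([ 0.7, -0.3])]
other [0.409 0.185 0.013]
other [0.574 0.072 0.013]
other [0.597 0.159 0.013]
```

>>> servo_tool(steps=[[85,[279,431,0],0],[85,[279,431,0],0],[85,[279,431,0],0],[85,[279,431,0],0],[85,[279,431,0],0],[85,[279,431,0],0],[85,[279,431,0],0],[85,[279,431,0],0],[85,[279,431,0],0],[85,[279,431,0],0],[85,[279,431,0],0],[85,[279,431,0],0]])

```text
time_s: 3.55
eef_pos: [0.5136, -0.1769, 0.2484]
tool_rot: [0.0, 0.983, 0.183, -0.0]
ft_force: [1.4, 0.1, -0.1]
grip_width: 0.995
grasp_force: 0.0
```

```bash
cat > c.py <<'E'
from h import *
import sys,pickle
n=sys.argv[1]
p=cams.grab_frame("wrist")
for q in ["jar_rim","holder","cap_center"]:
    for r in cams.place_of(q,p)[:2]:
        print(q,np.round(r["centre"],1),round(r["confidence"],2),"on z.082/.0/.013:",[onz(p,r["centre"],z)[:2].round(4).tolist() for z in (.082,0,.013)])
print("cam",ray(p,(0,0))[0].round(3),bot.state()["time_s"],bot.state()["q"].round(2),bot.state()["eef_pos"].round(4))
pickle.dump(p,open(f"w{n}.pkl","wb"));cv2.imwrite(f"pics/w{n}.png",p["frame"][:,:,::-1])
E
python3 c.py 1
```

```text
jar_rim [252.9 100.8] 0.9 on z.082/.0/.013: [[0.5779, -0.1497], [0.5785, -0.1488], [0.5784, -0.149]]
jar_rim [111.4 202.5] 0.29 on z.082/.0/.013: [[0.4441, -0.0582], [0.4071, -0.0315], [0.413, -0.0358]]
holder [253.1  99.4] 0.75 on z.082/.0/.013: [[0.579, -0.1495], [0.58, -0.1485], [0.5798, -0.1486]]
cap_center [47.8 25.3] 0.84 on z.082/.0/.013: [[0.5732, 0.0281], [0.5725, 0.0789], [0.5727, 0.0709]]
cam [ 0.576 -0.153  0.374] 3.75 [ 0.27  0.47  0.01  1.82 -0.01  0.85 -0.92] [ 0.5142 -0.1756  0.2484]
```

View pics/w1.png

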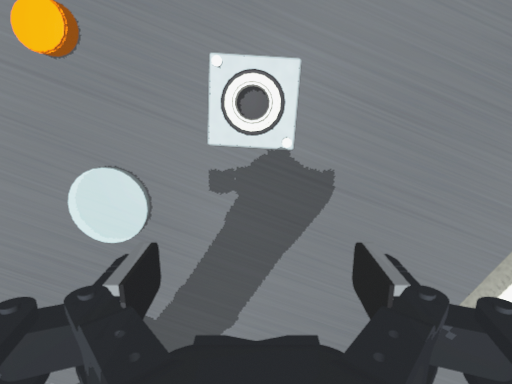

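The wrist view shows the open jar's mouth at (253,101), the dish at (110,204) and an orange cap at (40,25). I'll take a second, offset view of the jar next.

>>> servo_tool(steps=[[85,[-4,86,-78],0],[85,[-4,86,-78],0],[85,[-4,86,-78],0],[85,[-4,86,-78],0]])

```text
time_s: 4.25
eef_pos: [0.511, -0.0897, 0.1706]
tool_rot: [0.001, 0.983, 0.184, 0.0]
ft_force: [-0.3, -0.4, 0.2]
grip_width: 0.99
grasp_force: 0.0
```

```bash
python3 c.py 2 && python3 - <<'E'
from h import *
import pickle
a,b=[pickle.load(open(f"w{i}.pkl","rb")) for i in "12"]
def rim(p,c):
    print([round(x,4) for x in proj(p,np.array([.578,-.15,.082]))])
rim(a,0);rim(b,0)
cv2.imwrite("pics/w2c.png",b["frame"][:,:,::-1])
E
```

```text
jar_rim [373.3 145.7] 0.95 on z.082/.0/.013: [[0.5769, -0.1477], [0.5784, -0.179], [0.5781, -0.174]]
jar_rim [374.2 146. ] 0.43 on z.082/.0/.013: [[0.5769, -0.1483], [0.5784, -0.1799], [0.5782, -0.1749]]
holder [345.7 134.5] 0.84 on z.082/.0/.013: [[0.5769, -0.1275], [0.5784, -0.1511], [0.5782, -0.1474]]
cap_center [94.9 45.3] 0.81 on z.082/.0/.013: [[0.5703, 0.0383], [0.5693, 0.078], [0.5695, 0.0717]]
cam [ 0.573 -0.066  0.297] 4.45 [ 0.11  0.55  0.01  1.96 -0.01  0.63 -1.07] [ 0.5112 -0.0903  0.1712]
[np.float64(253.2282), np.float64(100.7733)]
[np.float64(377.2423), np.float64(145.3678)]
```

View pics/w2.png

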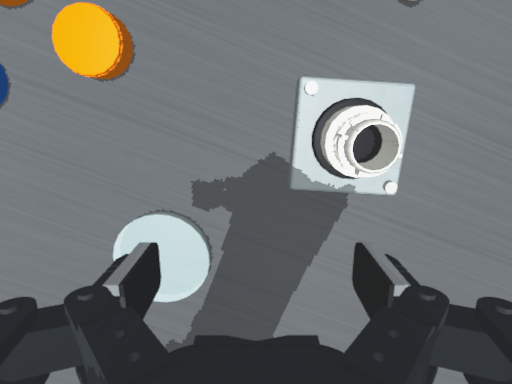

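The wrist view shows the jar mouth ellipse centred at about (374,145) and the clamp around (352,136). The jar is near (0.5775, -0.149). Next, over the blue cap.

>>> servo_tool(steps=[[85,[-67,235,0],0],[85,[-67,235,0],0],[85,[-67,235,0],0],[85,[-67,235,0],0],[85,[-67,235,0],0],[85,[-67,235,0],0]])

```text
time_s: 5.2
eef_pos: [0.4442, 0.1455, 0.1708]
tool_rot: [0.0, 0.983, 0.184, 0.001]
ft_force: [0.1, -1.0, -0.1]
grip_width: 0.991
grasp_force: 0.0
```

```bash
cat > d.py <<'E'
from h import *
import pickle,sys
a,b=[pickle.load(open(f"w{i}.pkl","rb")) for i in "12"]
print("jar tri",tri([(a,(252.9,100.8)),(b,(373.5,145.5))]))
p=cams.grab_frame("wrist")
hsv=cv2.cvtColor(p["frame"],cv2.COLOR_RGB2HSV)
m=cv2.inRange(hsv,(100,150,60),(125,255,255))
n,l,st,c=cv2.connectedComponentsWithStats(m)
for i in range(1,n):
    if st[i,4]>200: print("blue",st[i],c[i].round(1),"z.013",onz(p,c[i],.013).round(4),"z.02",onz(p,c[i],.02).round(4))
for r in cams.place_of("cap_center",p): print(np.round(r["centre"],1),round(r["confidence"],2),onz(p,r["centre"],.013).round(4))
print(bot.state()["eef_pos"].round(4),bot.state()["time_s"],ray(p,(0,0))[0].round(3))
pickle.dump(p,open("w3.pkl","wb"));cv2.imwrite("pics/w3.png",p["frame"][:,:,::-1])
E
python3 d.py
```

```text
jar tri (array([ 0.5775225 , -0.14969469,  0.07683709]), [array([-0.1,  0.4]), array([ 0.2, -0.6])])
blue [ 227   73   65   67 3348] [258.9 105.8] z.013 [0.5066 0.1666 0.013 ] z.02 [0.5066 0.1666 0.02  ]
[258.8 105.1] 0.79 [0.5071 0.1669 0.013 ]
[199.  205.4] 0.69 [0.4047 0.1857 0.013 ]
[0.4444 0.1443 0.1706] 5.3 [0.506 0.169 0.297]
```

View pics/w3.png

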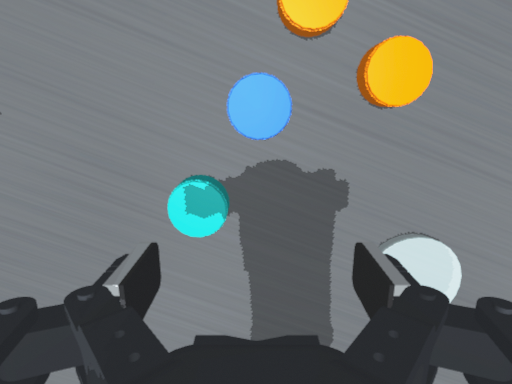

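The wrist view shows the blue cap at (259,106), turquoise at (198,206), and orange at (313,10) and (398,71). The cap is blue and free on both sides along the finger line, so I'm descending on it.

>>> servo_tool(steps=[[85,[62.5,20.5,0],0],[85,[62.5,20.5,0],0],[85,[62.5,20.5,-50],0],[85,[62.5,20.5,-100],0],[85,[62.5,20.5,-130],0],[85,[62.5,20.5,-142],0],[85,[62.5,20.5,-149],0],[85,[62.5,20.5,-150],0],[85,[62.5,20.5,-150],0]])

```text
time_s: 6.42
eef_pos: [0.5067, 0.1668, 0.0213]
tool_rot: [-0.0, 0.983, 0.184, 0.001]
ft_force: [-0.2, 0.3, 0.2]
grip_width: 0.995
grasp_force: 0.0
```

>>> servo_tool(steps=[[40,[0,0,0],0],[40,[0,0,0],0],[40,[0,0,0],0],[40,[0,0,0],0],[40,[0,0,0],0],[40,[0,0,0],0]])

```text
time_s: 7.18
eef_pos: [0.5063, 0.1668, 0.0213]
tool_rot: [-0.0, 0.983, 0.184, 0.0]
ft_force: [-2.2, -0.0, 7.3]
grip_width: 0.587
grasp_force: 61.6
```

```bash
python3 -c "
from h import *
s=bot.state();print({k:np.round(s[k],4).tolist() for k in ['eef_pos','moment','ft_force','q','grip_width','grasp_force']})"
```

```text
{'eef_pos': [0.5063, 0.1668, 0.0213], 'moment': [-0.0093, 0.2656, 0.0432], 'ft_force': [-2.2322, -0.0352, 7.3097], 'q': [-0.3846, 0.8237, 0.0208, 1.9937, -0.0482, 0.3237, -1.5247], 'grip_width': 0.5874, 'grasp_force': 61.5782}
```

>>> servo_tool(steps=[[40,[0,0,30],0],[40,[0,0,80],0],[40,[0,0,120],0],[40,[20,-60,120],0],[40,[40,-120,120],0],[40,[50,-180,120],0],[40,[60,-240,120],0],[40,[71,-300,120],0],[40,[71,-316,120],0],[40,[71,-316,120],0],[40,[71,-316,120],0],[40,[71,-316,120],0]])

```text
time_s: 8.68
eef_pos: [0.5772, -0.1467, 0.1404]
tool_rot: [-0.001, 0.983, 0.186, 0.0]
ft_force: [0.2, -0.1, 0.6]
grip_width: 0.59
grasp_force: 62.6
```

```bash
cat > e.py <<'E'
from h import *
import sys
s=bot.state();print({k:np.round(s[k],4).tolist() for k in ['time_s','eef_pos','moment','ft_force','q','grip_width','grasp_force']})
W=[]
for n in ["scene","side"]:
    p=cams.grab_frame(n)
    hsv=cv2.cvtColor(p["frame"],cv2.COLOR_RGB2HSV); m=cv2.inRange(hsv,(100,150,60),(125,255,255))
    nn,l,st,c=cv2.connectedComponentsWithStats(m)
    print(n,"jar proj",np.round(proj(p,np.array([.5775,-.1495,.082])),1),"cap exp",np.round(proj(p,np.array([s["eef_pos"][0],s["eef_pos"][1],s["eef_pos"][2]-.0083])),1),[(st[i].tolist()) for i in range(1,nn) if st[i,4]>40])
    u,v=map(int,proj(p,np.array([.5775,-.1495,.11])))
    W.append(cv2.resize(p["frame"][v-50:v+50,u-50:u+50,::-1],(400,400),interpolation=cv2.INTER_CUBIC))
cv2.imwrite(f"pics/{sys.argv[1]}.png",np.hstack(W))
E
python3 e.py j1
```

```text
{'time_s': 8.675, 'eef_pos': [0.5772, -0.1467, 0.1404], 'moment': [0.0077, 0.0306, -0.0309], 'ft_force': [0.1801, -0.1149, 0.5661], 'q': [0.2129, 0.6844, -0.0168, 1.7725, 0.0149, 0.6852, -1.0081], 'grip_width': 0.5897, 'grasp_force': 62.6411}
scene jar proj [186.1 227.8] cap exp [183.4 212.2] [[173, 196, 27, 34, 719], [315, 236, 31, 31, 746]]
side jar proj [259.4 142.7] cap exp [259.4 126.9] [[248, 115, 10, 23, 167], [154, 195, 25, 24, 501]]
```

View pics/j1.png

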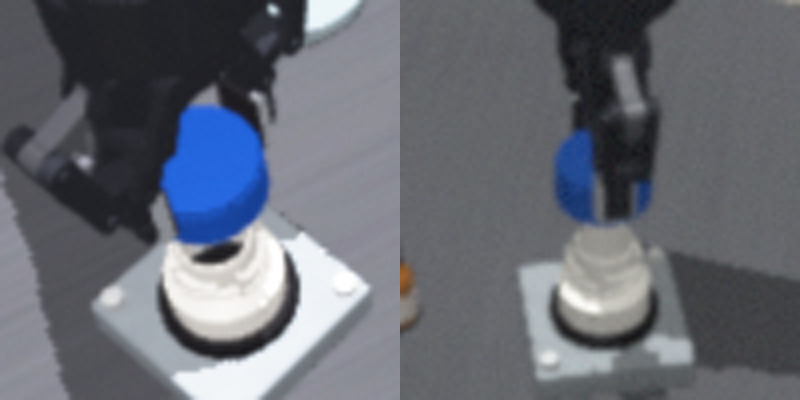

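Both views show the cap held level just above the jar neck. Descending to just above contact.

>>> servo_tool(steps=[[40,[0,0,-15],0],[40,[0,0,-30],0],[40,[0,0,-38],0],[40,[0,0,-42],0],[40,[0,0,-42],0],[40,[0,0,-42],0]])

```text
time_s: 9.52
eef_pos: [0.5774, -0.1495, 0.0987]
tool_rot: [0.0, 0.983, 0.184, 0.0]
ft_force: [0.3, -0.3, -0.8]
grip_width: 0.595
grasp_force: 62.6
```

>>> servo_tool(steps=[[40,[0,0,-1],0],[40,[0,0,-2],0],[40,[0,0,-2],0]])

```text
time_s: 9.9
eef_pos: [0.577, -0.1493, 0.0963]
tool_rot: [-0.0, 0.983, 0.184, 0.0]
ft_force: [0.5, 0.6, 0.8]
grip_width: 0.589
grasp_force: 62.6
```

```bash
cat > s.py <<'E'
from h import *
s=bot.state();print({k:np.round(s[k],4).tolist() for k in ['time_s','eef_pos','moment','ft_force']},"yaw",round(float(np.degrees(2*np.arctan2(s["tool_rot"][2],s["tool_rot"][1]))),1))
E
python3 s.py
```

```text
{'time_s': 9.9, 'eef_pos': [0.577, -0.1493, 0.0963], 'moment': [0.0303, -0.0464, 0.0494], 'ft_force': [0.5381, 0.6201, 0.7552]} yaw 21.2
```

>>> servo_tool(steps=[[40,[0,0,-1],0],[40,[0,0,-2],0],[40,[0,0,-2],0]])

```text
time_s: 10.28
eef_pos: [0.577, -0.1493, 0.0942]
tool_rot: [-0.0, 0.983, 0.184, -0.0]
ft_force: [0.8, 0.6, -0.4]
grip_width: 0.593
grasp_force: 62.6
```

>>> servo_tool(steps=[[40,[0,0,-1],0],[40,[0,0,-1],0]])

```text
time_s: 10.52
eef_pos: [0.577, -0.1493, 0.0932]
tool_rot: [-0.0, 0.983, 0.184, -0.0]
ft_force: [-0.2, -0.1, -0.8]
grip_width: 0.59
grasp_force: 62.6
```

>>> servo_tool(steps=[[40,[0,0,-1],0],[40,[0,0,-1],0]])

```text
time_s: 10.78
eef_pos: [0.5771, -0.1494, 0.0924]
tool_rot: [0.0, 0.983, 0.184, 0.0]
ft_force: [-0.3, 0.2, 0.1]
grip_width: 0.588
grasp_force: 62.7
```

```bash
python3 s.py
```

```text
{'time_s': 10.775, 'eef_pos': [0.5771, -0.1494, 0.0924], 'moment': [0.0132, -0.0397, -0.0134], 'ft_force': [-0.2794, 0.2478, 0.1168]} yaw 21.2
```

>>> servo_tool(steps=[[40,[0,0,-0.7],0],[40,[0,0,-0.7],0]])

```text
time_s: 11.02
eef_pos: [0.5772, -0.1494, 0.0921]
tool_rot: [0.0, 0.983, 0.184, 0.0]
ft_force: [0.0, 0.8, 5.0]
grip_width: 0.589
grasp_force: 63.2
```

>>> servo_tool(steps=[[40,[0,0,-0.5],0],[40,[0,0,-0.5],0]])

```text
time_s: 11.28
eef_pos: [0.5773, -0.1494, 0.0919]
tool_rot: [0.0, 0.983, 0.184, 0.0]
ft_force: [-1.9, 0.4, 7.1]
grip_width: 0.591
grasp_force: 63.5
```

```bash
python3 s.py
```

```text
{'time_s': 11.275, 'eef_pos': [0.5773, -0.1494, 0.0919], 'moment': [0.1554, 0.332, 0.0146], 'ft_force': [-1.8597, 0.4255, 7.0552]} yaw 21.2
```

Contact at TCP z ≈ 92.2 mm with 7 N, which is the rest level. Searching backward now.

>>> servo_tool(steps=[[40,[0,0,0],0.06],[40,[0,0,0],0.12],[40,[0,0,0],0.12]])

```text
time_s: 11.65
eef_pos: [0.5769, -0.1493, 0.0909]
tool_rot: [-0.0, 0.97, 0.243, -0.0]
ft_force: [-0.1, 0.1, -1.2]
grip_width: 0.59
grasp_force: 62.6
```

```bash
python3 s.py
```

```text
{'time_s': 11.65, 'eef_pos': [0.5769, -0.1493, 0.0909], 'moment': [-0.0337, 0.0126, 0.0345], 'ft_force': [-0.0739, 0.1025, -1.2296]} yaw 28.1
```

Force vanished and z fell, so the cap is in the gap. Following it down.

>>> servo_tool(steps=[[40,[0,0,-0.7],0],[40,[0,0,-1.5],0],[40,[0,0,-1.5],0]])

```text
time_s: 12.02
eef_pos: [0.577, -0.1493, 0.0894]
tool_rot: [-0.0, 0.97, 0.243, -0.0]
ft_force: [-0.2, 0.3, -0.2]
grip_width: 0.591
grasp_force: 62.6
```

```bash
python3 s.py
```

```text
{'time_s': 12.025, 'eef_pos': [0.577, -0.1493, 0.0894], 'moment': [0.0359, -0.0111, 0.0276], 'ft_force': [-0.1594, 0.262, -0.2031]} yaw 28.1
```

>>> servo_tool(steps=[[40,[0,0,-1],0],[40,[0,0,-2],0],[40,[0,0,-2],0]])

```text
time_s: 12.4
eef_pos: [0.577, -0.1493, 0.0875]
tool_rot: [-0.0, 0.97, 0.243, -0.0]
ft_force: [0.4, 1.3, -0.0]
grip_width: 0.591
grasp_force: 62.6
```

>>> servo_tool(steps=[[40,[0,0,-1],0],[40,[0,0,-1],0]])

```text
time_s: 12.65
eef_pos: [0.577, -0.1493, 0.0865]
tool_rot: [-0.0, 0.97, 0.243, -0.0]
ft_force: [-0.4, -0.0, -0.3]
grip_width: 0.589
grasp_force: 62.6
```

```bash
python3 s.py
```

```text
{'time_s': 12.65, 'eef_pos': [0.577, -0.1493, 0.0865], 'moment': [-0.0094, -0.0418, -0.0219], 'ft_force': [-0.4299, -0.0066, -0.262]} yaw 28.1
```

>>> servo_tool(steps=[[40,[0,0,-0.8],0],[40,[0,0,-0.8],0],[40,[0,0,-0.8],0]])

```text
time_s: 13.02
eef_pos: [0.5771, -0.1494, 0.0862]
tool_rot: [0.0, 0.97, 0.243, 0.0]
ft_force: [-1.9, 0.4, 5.8]
grip_width: 0.587
grasp_force: 63.2
```

```bash
python3 s.py
```

```text
{'time_s': 13.025, 'eef_pos': [0.5771, -0.1494, 0.0862], 'moment': [0.0839, 0.2801, 0.0175], 'ft_force': [-1.8733, 0.4075, 5.8228]} yaw 28.1
```

Seated at the start level. Screwing forward, watching the vertical force and moment.

>>> servo_tool(steps=[[40,[0,0,0],-0.08],[40,[0,0,0],-0.16],[40,[0,0,0],-0.16]])

```text
time_s: 13.4
eef_pos: [0.5777, -0.1495, 0.0862]
tool_rot: [0.0, 0.986, 0.165, 0.001]
ft_force: [0.5, 0.2, 5.0]
grip_width: 0.591
grasp_force: 63.2
```

```bash
python3 s.py
```

```text
{'time_s': 13.4, 'eef_pos': [0.5777, -0.1495, 0.0862], 'moment': [-0.0396, 0.0257, -0.0143], 'ft_force': [0.492, 0.1946, 5.0427]} yaw 19.0
```

>>> servo_tool(steps=[[40,[0,0,0],-0.07],[40,[0,0,0],-0.14],[40,[0,0,0],-0.14]])

```text
time_s: 13.78
eef_pos: [0.5775, -0.1496, 0.086]
tool_rot: [0.0, 0.995, 0.096, 0.0]
ft_force: [0.6, -0.7, 4.6]
grip_width: 0.594
grasp_force: 63.0
```

```bash
python3 s.py
```

```text
{'time_s': 13.775, 'eef_pos': [0.5775, -0.1496, 0.086], 'moment': [-0.0791, -0.0974, 0.0241], 'ft_force': [0.5501, -0.6657, 4.595]} yaw 11.0
```

>>> servo_tool(steps=[[40,[0,0,-0.2],-0.07],[40,[0,0,-0.5],-0.14],[40,[0,0,-0.5],-0.14]])

```text
time_s: 14.15
eef_pos: [0.5769, -0.1492, 0.085]
tool_rot: [-0.0, 1.0, 0.027, -0.0]
ft_force: [0.0, -0.1, 0.3]
grip_width: 0.587
grasp_force: 62.8
```

```bash
python3 s.py
```

```text
{'time_s': 14.15, 'eef_pos': [0.5769, -0.1492, 0.085], 'moment': [0.019, -0.0424, -0.078], 'ft_force': [0.0191, -0.0583, 0.3026]} yaw 3.0
```

>>> servo_tool(steps=[[40,[0,0,-0.8],0],[40,[0,0,-1.0],-0.07],[40,[0,0,-1.5],-0.14],[40,[0,0,-1.5],-0.14]])

```text
time_s: 14.65
eef_pos: [0.5772, -0.1494, 0.0839]
tool_rot: [0.0, 0.999, -0.044, 0.0]
ft_force: [0.8, -0.7, 2.9]
grip_width: 0.589
grasp_force: 63.0
```

```bash
python3 s.py
```

```text
{'time_s': 14.65, 'eef_pos': [0.5772, -0.1494, 0.0839], 'moment': [-0.0646, -0.0198, -0.0369], 'ft_force': [0.8445, -0.6874, 2.9341]} yaw -5.0
```

Tracking well: 33° turned, z 83.9 mm, light force.

>>> servo_tool(steps=[[40,[0,0,-0.5],-0.07],[40,[0,0,-1.0],-0.14],[40,[0,0,-1.0],-0.14]])

```text
time_s: 15.02
eef_pos: [0.5773, -0.1495, 0.083]
tool_rot: [0.0, 0.994, -0.113, 0.0]
ft_force: [-0.3, -1.0, 3.1]
grip_width: 0.589
grasp_force: 63.0
```

```bash
python3 s.py
```

```text
{'time_s': 15.025, 'eef_pos': [0.5773, -0.1495, 0.083], 'moment': [-0.0961, -0.084, -0.0179], 'ft_force': [-0.2551, -0.9756, 3.1118]} yaw -13.0
```

>>> servo_tool(steps=[[40,[0,0,-0.5],-0.06],[40,[0,0,-0.9],-0.11],[40,[0,0,-0.9],-0.11]])

```text
time_s: 15.4
eef_pos: [0.5773, -0.1494, 0.0821]
tool_rot: [0.0, 0.986, -0.168, 0.0]
ft_force: [0.4, -1.0, 5.0]
grip_width: 0.582
grasp_force: 63.1
```

```bash
python3 s.py
```

```text
{'time_s': 15.4, 'eef_pos': [0.5773, -0.1494, 0.0821], 'moment': [-0.1151, -0.0162, -0.0014], 'ft_force': [0.4013, -0.9567, 5.0041]} yaw -19.4
```

>>> servo_tool(steps=[[40,[0,0,-0.3],-0.04],[40,[0,0,-0.5],-0.07],[40,[0,0,-0.5],-0.07]])

```text
time_s: 15.78
eef_pos: [0.5773, -0.1495, 0.0816]
tool_rot: [0.0, 0.979, -0.203, 0.0]
ft_force: [0.4, -1.0, 4.4]
grip_width: 0.591
grasp_force: 63.2
```

```bash
python3 s.py
```

```text
{'time_s': 15.775, 'eef_pos': [0.5773, -0.1495, 0.0816], 'moment': [-0.2206, -0.1063, -0.0564], 'ft_force': [0.3844, -1.0111, 4.3858]} yaw -23.4
```

>>> servo_tool(steps=[[40,[0,0,-0.2],-0.03],[40,[0,0,-0.4],-0.05],[40,[0,0,-0.4],-0.05]])

```text
time_s: 16.15
eef_pos: [0.5773, -0.1494, 0.0814]
tool_rot: [0.0, 0.974, -0.227, 0.0]
ft_force: [-0.6, 0.9, 6.3]
grip_width: 0.591
grasp_force: 63.3
```

```bash
python3 s.py
```

```text
{'time_s': 16.15, 'eef_pos': [0.5773, -0.1494, 0.0814], 'moment': [-0.1163, -0.0487, 0.0027], 'ft_force': [-0.5981, 0.8825, 6.3064]} yaw -26.3
```

>>> servo_tool(steps=[[40,[0,0,0],-0.03],[40,[0,0,0],-0.05],[40,[0,0,0],-0.05]])

```text
time_s: 16.52
eef_pos: [0.5773, -0.1493, 0.0813]
tool_rot: [-0.0, 0.968, -0.252, 0.0]
ft_force: [-0.0, -0.3, 6.6]
grip_width: 0.59
grasp_force: 63.3
```

```bash
python3 s.py
```

```text
{'time_s': 16.525, 'eef_pos': [0.5773, -0.1493, 0.0813], 'moment': [-0.0849, -0.0413, -0.031], 'ft_force': [-0.0359, -0.3203, 6.5735]} yaw -29.1
```

>>> servo_tool(steps=[[40,[0,0,0],-0.03],[40,[0,0,0],-0.05],[40,[0,0,0],-0.05]])

```text
time_s: 16.9
eef_pos: [0.5772, -0.1492, 0.0813]
tool_rot: [-0.0, 0.961, -0.276, 0.0]
ft_force: [-0.4, -0.5, 6.6]
grip_width: 0.591
grasp_force: 63.3
```

```bash
python3 s.py
```

```text
{'time_s': 16.9, 'eef_pos': [0.5772, -0.1492, 0.0813], 'moment': [-0.0621, -0.0251, 0.0136], 'ft_force': [-0.3677, -0.4673, 6.6248]} yaw -32.0
```

>>> servo_tool(steps=[[40,[0,0,0],-0.03],[40,[0,0,0],-0.05],[40,[0,0,0],-0.05]])

```text
time_s: 17.27
eef_pos: [0.5769, -0.1492, 0.0813]
tool_rot: [0.0, 0.954, -0.299, -0.0]
ft_force: [-0.9, -0.4, 6.9]
grip_width: 0.592
grasp_force: 63.4
```

```bash
python3 s.py
```

```text
{'time_s': 17.275, 'eef_pos': [0.5769, -0.1492, 0.0813], 'moment': [-0.0165, 0.1346, 0.2851], 'ft_force': [-0.8783, -0.358, 6.9261]} yaw -34.8
```

The stop is felt at 0.29 N m, so the cap is home. Relaxing, releasing and lifting off.

>>> servo_tool(steps=[[40,[0,0,0.6],0.02],[40,[0,0,0.6],0.02],[80,[0,0,0.6],0.02],[80,[0,0,0.6],0.02],[80,[0,0,0.6],0.02],[80,[0,0,0.6],0.02],[80,[0,0,0.6],0.02],[80,[0,0,0.6],0.02]])

```text
time_s: 18.27
eef_pos: [0.5771, -0.1493, 0.0816]
tool_rot: [0.0, 0.957, -0.29, 0.0]
ft_force: [-0.2, -0.3, -0.5]
grip_width: 0.937
grasp_force: 0.0
```

>>> servo_tool(steps=[[80,[0,0,10],0],[80,[0,0,40],0],[80,[-40,0,90],0],[80,[-100,0,120],0],[80,[-150,0,150],0],[80,[-150,0,150],0],[80,[-150,0,150],0]])

```text
time_s: 19.15
eef_pos: [0.4281, -0.1494, 0.2324]
tool_rot: [-0.0, 0.957, -0.29, 0.001]
ft_force: [-0.9, 0.3, -0.1]
grip_width: 0.94
grasp_force: 0.0
```

```bash
python3 s.py; python3 e.py j2; python3 - <<'E'
from h import *
a,b=cams.grab_frame("scene"),cams.grab_frame("side")
A,B=[max((r for r in cams.place_of("cap_center",p) if np.hypot(*(np.array(r["centre"])-proj(p,np.array([.5775,-.1495,.073]))))<15),key=lambda r:r["confidence"],default=None) for p in (a,b)]
if A and B: print(tri([(a,A["centre"]),(b,B["centre"])]))
E
```

```text
{'time_s': 19.15, 'eef_pos': [0.4281, -0.1494, 0.2324], 'moment': [0.0509, -0.009, -0.0116], 'ft_force': [-0.8689, 0.263, -0.1269]} yaw -33.8
{'time_s': 19.15, 'eef_pos': [0.4281, -0.1494, 0.2324], 'moment': [0.0509, -0.009, -0.0116], 'ft_force': [-0.8689, 0.263, -0.1269], 'q': [0.0217, 0.3916, 0.3432, 2.0702, -0.1998, 0.7077, -1.6668], 'grip_width': 0.9399, 'grasp_force': 0.0}
scene jar proj [186.1 227.8] cap exp [134.1 116.6] [[171, 214, 31, 32, 776], [315, 236, 31, 31, 746]]
side jar proj [259.4 142.7] cap exp [335.5  98.1] [[249, 135, 23, 22, 413], [154, 195, 25, 24, 500]]
(array([ 0.57222225, -0.14932682,  0.07419737]), [array([1. , 0.7]), array([ 0.8, -0.5])])
```

View pics/j2.png

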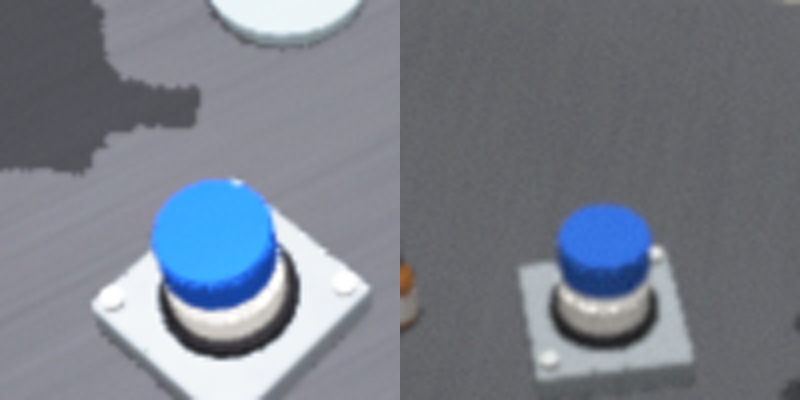

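Both views show the cap level and fully down on the jar, at about z 74 mm, with the gripper clear. Handing in.

```bash
python3 -c "
from bench import bot
print(bot.close_job())"
```

```text
the job is handed in; nothing more can be done
None
```

The blue cap is screwed fully home on the jar, level and released, and I handed the job in at about 19 s of the 72 s allowed; no verdict came back with the hand-in.

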